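# Peg a washed filter bowl and roll it into the dryer

## Robot

A 6-joint arm with a two-finger parallel gripper is mounted at the origin on the work surface. World frame = base frame: x ahead of the robot, y to its left, z up, the work surface at z = 0. Lengths are in mm, angles in rad, forces in N, time in s.
With the tool pointing down it reaches from about 350 to 975 mm from the base axis. Payload 7.1 kg.
Tool frame: the origin (TCP) lies midway between the tips of the shut fingers; the grasp point (between the pads) lies 19 mm behind it; z points along the fingers, y is the line along which they close (so a half turn about z gives the same grasp; the last joint's range is limited). The gripper opens to 88 mm and grips with 3 to 60 N. Pads are 20 mm wide; open, the fingers measure 115 mm over their backs; the gripper's body (75 mm by 178 mm) begins 61 mm behind the grasp point.
Start: joints at [-1.203, 0.423, 1.63, -0, 1.089, -0.019], TCP at [235.783, -578.802, 222.675] pointing down, gripper open.
Joint ranges: [-3, 3], [-0.9, 2.11], [0.09, 2.58], [-1.31, 4.45], [0.11, 2.69], [-2.54, 2.54]. Speed limits (rad/s): [2.39, 2.39, 3.01, 3.14, 3.14, 3.14].

## Interface

Orientations are given as a rotation vector (axis times angle).
In Python, from workcell import ctrl gives the robot as it stands. The module is installed in compiled form; this text tells all that it offers.
- The arm moves only by the tool servo_tool, never from a script. Its argument "increments" is a list of rows, each a list of 7 numbers: the shift along the world's x, y, z in cm, then the turn, a rotation vector about the world's x, y, z in degrees, then the opening, from -1 (shut) to 1 (fully open). A call has 1 to 20 rows; each row is the pose to reach, as a shift and turn from the pose commanded when the call began; what a row does not reach only later rows make up. A row lasts 1/12 s, in which the tool goes at most 41.7 mm and 7.16 degrees, less where a joint would pass 70% of its speed; a pose out of reach is approached as far as the arm can. A call with a gripper value outside its range is refused whole. The fingers move at their own pace and stop on an object; the grip force is fixed at half the most. Time passes only in rows, so rows that repeat a pose let the fingers close. It gives the time, the measured TCP pose, the force, the opening and the grip force at its end, in the units of the state.
- ctrl.get_obs(): the state, without advancing time (a new reading comes with each control period).
- ctrl.get_image(name): name is "scene" or "top" or "wrist"; returns a dict with "image" (384x512x3 uint8, red, green, blue), "fx", "fy", "cx", "cy" (pixels), "extrinsics" (4x4, takes a point from camera to world coordinates); the wrist camera has in their place "tool_from_camera" (4x4, takes a point from camera to tool coordinates, whose origin is the TCP and whose axes are the flange's). Camera axes: x right, y up, looking along -z (the intrinsics and any distortion apply to the point x, -y, -z); pixel columns grow to the right and rows downward; lengths in mm; the calibration is good to about 2 mm. A picture is of the moment at which its call begins: read the wrist's pose just before it. There is no depth.
- ctrl.close_job(): hands the job in; it is judged then, once.
The state is a dict: "t": time; "qpos": joint angles; "qvel": joint speeds; "joint_torque": joint torques, N m; "ee_pos": TCP position; "orientation": TCP orientation; "ft_force": force on the tool from outside, world axes, zero at the start; "moment": the same for the moment, N m; "width": finger opening in mm; "grasp_force": force on a finger pad.
Only numpy, scipy, OpenCV 4.12 (cv2) and the standard library are available. Lean on these libraries where they do the work, as an engineer would, in place of code of your own. Each camera call takes 0.05 s, during which the arm holds its last target. There are 200 camera calls.

## Task

Take the washed filter bowl from its cradle, turn it mouth down and lower it (do not drop it) over the white drying peg of the tray until its rim rests on the grey collar, and let go. Then push the tray along the rollers fully home against the dryer at the end of the track, with the bowl still on its peg, and leave the other parts on the bench where they are.

Things in the scene. Friction and masses are not known exactly. Their poses are not given: they have to be found in the camera images.
- bowl: Filter bowl: aluminium cup, 48 mm outside diameter, 90 mm long, 4 mm wall (40 mm bore, 84 mm deep), red band near its open mouth, brass plug (18 mm wide, 7 mm long) on the closed end; about 0.2 kg. Origin: centre of the closed end's face; z runs along the bowl out of the mouth. It starts lying level in the cradle, axis 62 mm above the bench, mouth to the robot's right; at the end z points down.
- bowl_mouth (a point): Centre of the bowl's open mouth, at the rim (90 mm from the closed end). Axes as the bowl.
- bowl_mid (a point): Point on the bowl's axis halfway along it (45 mm from either end): the place to grip across its diameter.
- cradle: Black V cradle fixed on the bench: base plate 110 x 90 x 8 mm and two V supports (12 mm thick, 30 mm either side of the middle, 50 mm wide, tops 49 mm above the bench); the bowl lies in them along the cradle's x axis, its sides free above and between them. Origin: middle of the underside.
- tray: Blue drying tray, 150 mm (x) by 160 mm (y), loose on the rollers: floor 6 mm thick, rims 16 mm high on three sides and a yellow push plate 38 mm high across its rear (-y) edge; about 0.6 kg. In it stands a white peg. Origin: middle of the underside; y points along the track to the dryer, z up.
- peg_seat (a point): Where the peg meets the grey collar: centre of the collar's top face, 16 mm above the tray's underside and 10 mm in front (+y) of the tray's middle. Collar 62 mm diameter. The white peg rises 65 mm above this point, 28 mm diameter, its top 12 mm tapering to 12 mm diameter. Axes as the tray.
- tray_front (a point): Middle of the tray's front (+y) face, 80 mm from its middle, 17 mm above its underside.
- push_plate (a point): Middle of the outer (-y) face of the yellow push plate, 24 mm above the tray's underside; the plate is 150 mm wide, 6 mm thick, its top 14 mm above this point.
- track: Roller track fixed on the bench, 188 mm wide (x): free steel rollers, 22 mm diameter, every 40 mm, tops 33 mm above the bench, between rails 44 mm high, 160 mm apart; at its +y end a green bay with cheeks 62 mm high and the dryer housing, 120 mm high. It runs from y = -0.25 m to the housing's face at y = 0.21 m. Origin: on the bench on the centre line; y along the track to the dryer.
- bay_stop (a point): Centre of the dryer housing's face that the tray's front face must touch when home, 50 mm above the bench. Axes as the track.
- stock_bin: Bystander: blue open parts bin, 150 x 100 x 70 mm, with hose fittings in it. Origin: middle of the underside.
- adapter: Bystander: brass adapter standing upright with a red cap, 32 mm diameter, 64 mm tall. Origin: middle of the underside.
- coupling: Bystander: steel coupling standing upright, 38 mm diameter, 60 mm tall. Origin: middle of the underside.
Not all that is in view belongs to the job. What is shaped like the tray but green or orange is not meant. There is more than one size of the bowl; the one meant has the size given above.

How it is judged:
By the outcome, as a careful person would: the job done as asked, in the order asked, and still so for the second after the job is handed in, with the robot touching nothing.
It also fails if it takes over 61 s, if anything falls off the work surface, if the arm or the gripper's body presses on something with over 40 N, if the wrist force passes 120 N, or if a joint passes its speed limit or range.

## Working session

There is one attempt and no reset: what is moved stays moved. The work goes in short steps, Python scripts to look and compute and a tool call to move; the robot and the scene stay as the last step left them, time stands still between calls to the robot, and variables do not carry over. Pictures are saved under pics/ and viewed, at most 10 in all, crops included, and the job is handed in when it is done.

Besides the shell and the picture viewer there is one more tool, called after "Call:" by a JSON object that holds its "api" and its "payload", one argument or row to a line. servo_tool: Moves the arm, as the interface text tells. Its arguments: {"type":"object","properties":{"increments":{"type":"array","items":{"type":"array","items":{"type":"number"}}}},"required":["increments"]}

```bash
mkdir -p pics; cat > h.py <<'E'
import numpy as np, cv2
from scipy.spatial.transform import Rotation as R
from workcell import ctrl
def grab(n,f=None):
    o=ctrl.get_obs(); d=ctrl.get_image(n)
    if n=="wrist":
        T=np.eye(4);T[:3,:3]=R.from_rotvec(o["orientation"]).as_matrix();T[:3,3]=o["ee_pos"]
        d["extrinsics"]=T@np.array(d["tool_from_camera"])
    if f: cv2.imwrite(f"pics/{f}.png",d["image"][:,:,::-1])
    return d
def ray(d,u,v):
    E=np.array(d["extrinsics"]); r=E[:3,:3]@np.array([(u-d["cx"])/d["fx"],-(v-d["cy"])/d["fy"],-1]); return E[:3,3],r
def onz(d,u,v,z):
    o,r=ray(d,u,v); return o+r*(z-o[2])/r[2]
def proj(d,p):
    E=np.array(d["extrinsics"]); c=E[:3,:3].T@(np.array(p)-E[:3,3]); return d["cx"]-d["fx"]*c[0]/c[2], d["cy"]+d["fy"]*c[1]/c[2]
E
python3 - <<'E'
from h import *
a=grab("top","top0");b=grab("scene","sc0")
cv2.imwrite("pics/both.png",cv2.resize(np.hstack([a["image"],b["image"]])[:,:,::-1],(800,300)))
print({k:v for k,v in a.items() if k!="image"});print({k:v for k,v in b.items() if k!="image"});print(ctrl.get_obs())
E
```

```text
{'fx': 407.4252855133876, 'fy': 407.4252855133876, 'cx': 252.36119637024294, 'cy': 194.26101933873045, 'extrinsics': array([[-1.04487836e-02,  9.93993822e-01, -1.08936243e-01,
         4.16139322e+02],
       [-9.99937078e-01, -9.94177425e-03,  5.19628695e-03,
        -8.44855451e+01],
       [ 4.08205759e-03,  1.08983683e-01,  9.94035157e-01,
         1.08850249e+03],
       [ 0.00000000e+00,  0.00000000e+00,  0.00000000e+00,
         1.00000000e+00]])}
{'fx': 353.69160985650007, 'fy': 353.69160985650007, 'cx': 255.17485754430848, 'cy': 192.81239916958816, 'extrinsics': array([[-5.57563948e-01, -5.57025142e-01,  6.15504212e-01,
         1.05793006e+03],
       [ 8.30118527e-01, -3.78647648e-01,  4.09303298e-01,
         2.86727380e+02],
       [ 5.06699467e-03,  7.39154213e-01,  6.73517168e-01,
         6.79322201e+02],
       [ 0.00000000e+00,  0.00000000e+00,  0.00000000e+00,
         1.00000000e+00]])}
{'t': 0.1, 'qpos': array([-1.20301007e+00,  4.23743533e-01,  1.63057723e+00,  2.25875047e-05,
        1.08861068e+00, -1.89892110e-02]), 'qvel': array([ 0.00122807, -0.00171603, -0.00164543, -0.00113141,  0.00042646,
        0.00081151]), 'joint_torque': array([ 9.24765009e-04, -5.45618033e+01, -2.74325895e+01,  6.45901286e-02,
        1.88432011e-02, -1.98215588e-05]), 'ee_pos': array([ 235.61358465, -578.3632727 ,  222.00675764]), 'orientation': array([-3.08173543e+00, -6.03495417e-01,  3.33808511e-04]), 'ft_force': array([ 0.03987971,  0.08895447, -0.56881634]), 'moment': array([0.0044723 , 0.06956205, 0.04527546]), 'grasp_force': 0.0, 'width': 87.8385459973776}
```

View pics/top0.png

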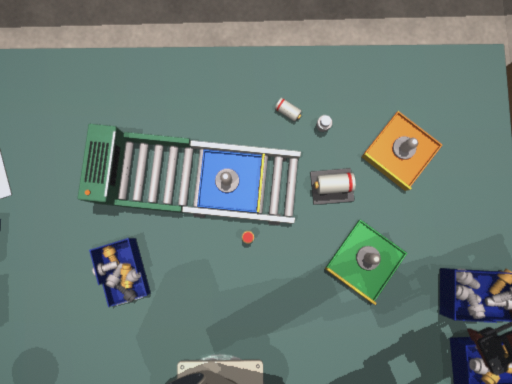

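View pics/sc0.png

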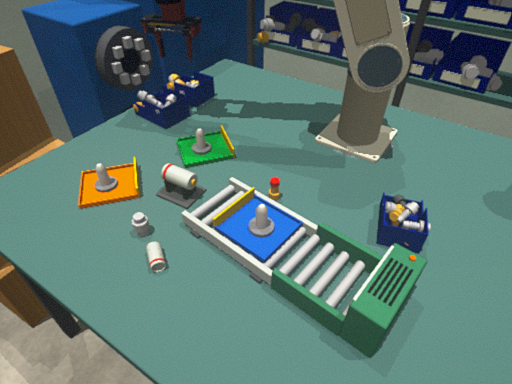

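```bash
python3 - <<'E'
import cv2,numpy as np
from h import *
im=cv2.imread("pics/top0.png")
c=cv2.resize(im[125:230,180:370],None,fx=4,fy=4,interpolation=cv2.INTER_CUBIC)
cv2.imwrite("pics/c1.png",c)
d=grab("top"); h=cv2.cvtColor(d["image"],cv2.COLOR_RGB2HSV)
def m(lo,hi,box,z):
    k=cv2.inRange(h,np.array(lo),np.array(hi)); w=np.zeros_like(k); x0,y0,x1,y1=box; w[y0:y1,x0:x1]=k[y0:y1,x0:x1]
    p=np.argwhere(w)[:,::-1].astype(np.float32)
    r=cv2.minAreaRect(p); print(len(p),r,[onz(d,*q,z).round(1).tolist() for q in [r[0],*cv2.boxPoints(r)]])
m((20,120,100),(35,255,255),(250,140,275,225),71)   # yellow plate
m((105,150,60),(125,255,255),(185,140,275,225),40) # blue
m((0,0,130),(180,90,255),(318,165,360,203),62) # bowl
m((0,130,90),(8,255,255),(318,165,360,203),62) # band
m((0,0,150),(180,60,255),(180,135,305,230),44) # rails etc
E
```

```text
92 ((260.1908264160156, 182.46778869628906), (1.8856310844421387, 57.41849136352539), 5.946863651275635) [[557.4, -109.9, 71.0], [485.6, -99.2, 71.0], [630.8, -115.9, 71.0], [630.2, -120.7, 71.0], [485.1, -103.8, 71.0]]
627 ((229.0236053466797, 180.50225830078125), (57.50171661376953, 57.31209945678711), 5.440331935882568) [[567.6, -29.7, 40.0], [501.2, 51.4, 40.0], [650.9, 37.8, 40.0], [635.0, -112.0, 40.0], [485.6, -96.1, 40.0]]
893 ((338.4999694824219, 183.49998474121094), (40.99999237060547, 36.99999237060547), 0.0) [[554.0, -309.3, 62.0], [507.3, -255.8, 62.0], [602.2, -258.4, 62.0], [601.2, -363.4, 62.0], [506.2, -359.6, 62.0]]
44 ((349.6463623046875, 181.8170623779297), (18.11077308654785, 3.312946081161499), 83.6598129272461) [[558.0, -337.8, 62.0], [580.8, -331.9, 62.0], [581.7, -340.3, 62.0], [535.4, -343.7, 62.0], [534.5, -335.3, 62.0]]
3053 ((239.4257354736328, 180.74256896972656), (116.81736755371094, 72.43870544433594), 5.710593223571777) [[566.1, -56.8, 44.0], [489.4, 102.0, 44.0], [678.1, 85.0, 44.0], [644.2, -218.5, 44.0], [456.6, -195.6, 44.0]]
```

View pics/c1.png

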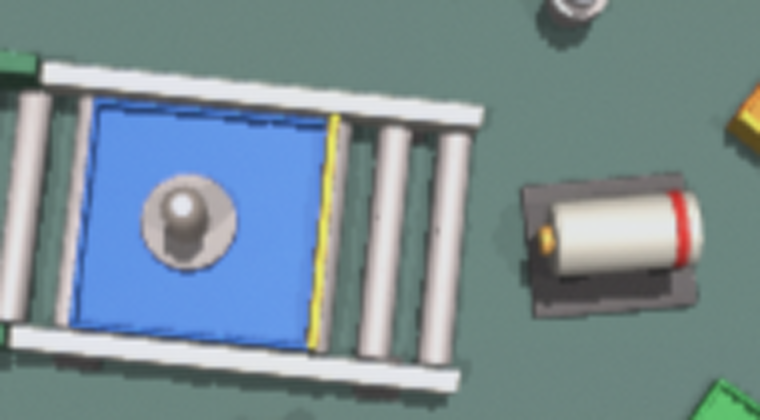

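The crop shows the bowl (about 90 mm by scale) with its mouth at image right and its mid at full-image pixel ~(336,183). The tray's yellow plate is at ~(260,182) and its peg tip at ~(225,177). I'm moving over the bowl to check from near.

Call:
{"api": "servo_tool", "payload": {
  "increments": [
    [16,13.7,1,0,0,36,1],
    [32,27.4,3,0,0,71.6,1],
    [32,27.4,3,0,0,71.6,1],
    [32,27.4,3,0,0,71.6,1],
    [32,27.4,3,0,0,71.6,1],
    [32,27.4,3,0,0,71.6,1],
    [32,27.4,3,0,0,71.6,1],
    [32,27.4,3,0,0,71.6,1],
    [32,27.4,3,0,0,71.6,1],
    [32,27.4,3,0,0,71.6,1],
    [32,27.4,3,0,0,71.6,1],
    [32,27.4,3,0,0,71.6,1],
    [32,27.4,3,0,0,71.6,1],
    [32,27.4,3,0,0,71.6,1],
    [32,27.4,3,0,0,71.6,1]
  ]
}}

```text
t: 1.4
ee_pos: [554.4, -306.0, 252.4]
orientation: [-2.15, -2.29, 0.001]
ft_force: [0.5, -0.6, -0.1]
width: 87.9
grasp_force: 0.0
```

```bash
python3 - <<'E'
from h import *
d=grab("wrist","w1"); o=ctrl.get_obs()
print(o["t"],o["qpos"].round(3),o["ee_pos"],R.from_rotvec(o["orientation"]).as_matrix().round(3).tolist())
print(proj(d,(555.5,-304,62)), d["extrinsics"].round(3).tolist(), d["fx"])
t=grab("top"); print("peg tip est",onz(t,225,176.2,114))
E
```

```text
1.45 [-0.523  0.405  1.584 -0.     1.153 -0.586] [ 554.54161408 -305.97893575  252.51569094] [[-0.063, 0.998, -0.001], [0.998, 0.063, 0.0], [0.0, -0.001, -1.0]]
(np.float64(261.00977240286664), np.float64(173.2075027576587)) [[0.998, -0.06, -0.015, 548.622], [0.061, 0.967, 0.247, -239.316], [0.0, -0.248, 0.969, 416.42], [0.0, 0.0, 0.0, 1.0]] 293.77023731588906
peg tip est [567.5144176  -23.90144168 114.        ]
```

View pics/w1.png

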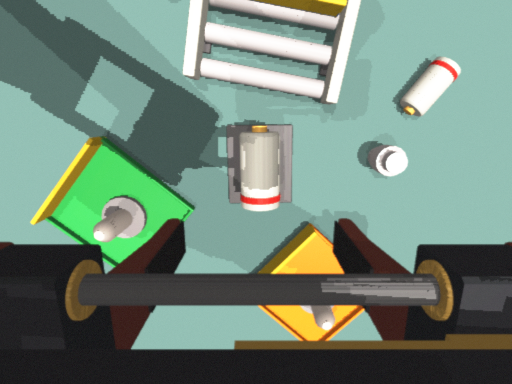

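The wrist view shows the bowl aligned with the tool's x axis, columns 240–280, closed end at row 132 and mouth at row 210. This matches the prediction to about 1 px. I'm descending with a 30° tilt so the gripper body clears the push plate later.

Call:
{"api": "servo_tool", "payload": {
  "increments": [
    [0,-0.2,-4,-7.0,-0.45,0,1],
    [0,-0.3,-8,-14,-0.9,0,1],
    [0,-0.3,-11,-21,-1.35,0,1],
    [0,-0.3,-12,-28,-1.8,0,1],
    [0,-0.3,-12,-29.94,-1.9,0,1],
    [0,-0.3,-14,-29.94,-1.9,0,1],
    [0,-0.3,-16,-29.94,-1.9,0,1],
    [0,-0.3,-18,-29.94,-1.9,0,1],
    [0,-0.3,-20,-29.94,-1.9,0,1],
    [0,-0.3,-20.7,-29.94,-1.9,0,1],
    [0,-0.3,-20.7,-29.94,-1.9,0,1]
  ]
}}

```text
t: 2.42
ee_pos: [554.2, -308.1, 43.9]
orientation: [1.859, 1.985, -0.502]
ft_force: [-0.4, 0.5, 1.4]
width: 87.6
grasp_force: 0.0
```

```bash
python3 - <<'E'
from h import *
o=ctrl.get_obs(); print(o["t"],o["qpos"].round(3),o["ee_pos"],R.from_rotvec(o["orientation"]).as_matrix().round(3).tolist(),o["ft_force"])
E
```

```text
2.4167 [-0.296  0.672  1.856 -0.917  0.631  0.402] [ 554.21192689 -308.08504018   43.94300128] [[-0.058, 0.998, 0.028], [0.865, 0.064, -0.498], [-0.499, -0.004, -0.867]] [-0.359496    0.52983446  1.44863456]
```

Call:
{"api": "servo_tool", "payload": {
  "increments": [
    [0,0,0,0,0,0,-1],
    [0,0,0,0,0,0,-1],
    [0,0,0,0,0,0,-1],
    [0,0,0,0,0,0,-1],
    [0,0,0,0,0,0,-1],
    [0,0,0,0,0,0,-1],
    [0,0,0,0,0,0,-1],
    [0,0,0,0,0,0,-1],
    [0,0,0,0,0,0,-1],
    [0,0,0,0,0,0,-1]
  ]
}}

```text
t: 3.25
ee_pos: [555.6, -307.9, 46.0]
orientation: [1.857, 1.983, -0.5]
ft_force: [-2.4, 0.5, 5.2]
width: 46.8
grasp_force: 30.0
```

Call:
{"api": "servo_tool", "payload": {
  "increments": [
    [0,0,2,0,0,0,-1],
    [0,0,5,0,0,0,-1],
    [0,0,9,0,0,0,-1],
    [0,0,13,0,0,0,-1],
    [0,0,17,0,0,0,-1],
    [0,0,18,0,0,0,-1],
    [0,0,18,0,0,0,-1]
  ]
}}

```text
t: 3.83
ee_pos: [557.7, -308.2, 229.2]
orientation: [1.855, 1.978, -0.494]
ft_force: [0.5, -0.2, -2.7]
width: 46.2
grasp_force: 29.9
```

```bash
python3 - <<'E'
from h import *
o=ctrl.get_obs(); print(o["t"],o["qpos"].round(3),o["ee_pos"],o["ft_force"],o["moment"],o["width"],o["grasp_force"])
E
```

```text
3.8333 [-0.295  0.383  1.787 -0.653  0.879  0.044] [ 557.66397028 -308.22801129  229.17632741] [ 0.51372664 -0.15143047 -2.72135314] [ 0.35816015 -0.05168783 -0.01618337] 46.22977123546099 29.94895488547627
```

Call:
{"api": "servo_tool", "payload": {
  "increments": [
    [0,1,2,6.5,0.4,0,-1],
    [0,3,3,13,0.8,0,-1],
    [0,5,4,19.5,1.25,0,-1],
    [0,8,4,26,1.7,0,-1],
    [0.2,11,4,32,2.1,0,-1],
    [0.3,14,4,38,2.4,0,-1],
    [0.4,17,4,44,2.8,0,-1],
    [0.5,20,4,50,3.2,0,-1],
    [0.6,22,4,56,3.6,0,-1],
    [0.7,24,4,62,4.0,0,-1],
    [0.8,26,4,68,4.4,0,-1],
    [0.9,27,4,74,4.7,0,-1],
    [1,28,4,80,5.1,0,-1],
    [1,29,4,85,5.5,0,-1],
    [1,30,4,89.8,5.8,0,-1],
    [1,30,4,89.8,5.8,0,-1],
    [1,30,4,89.8,5.8,0,-1],
    [1,30,4,89.8,5.8,0,-1]
  ]
}}

```text
t: 5.33
ee_pos: [565.5, -8.0, 264.3]
orientation: [-1.525, -1.626, -0.876]
ft_force: [0.2, 0.3, -1.7]
width: 46.9
grasp_force: 29.9
```

```bash
python3 - <<'E'
from h import *
o=ctrl.get_obs(); print(o["t"],o["qpos"].round(3),o["ee_pos"],R.from_rotvec(o["orientation"]).as_matrix().round(3).tolist(),o["ft_force"],o["width"])
s=grab("scene");t=grab("top"); w=grab("wrist")
print("top:",proj(t,(567.3,-23.6,114)),"scene peg tip",proj(s,(567.3,-23.6,114)),"bowl mid s",proj(s,o["ee_pos"]+np.array([-.6,-16,4])),"top",proj(t,o["ee_pos"]+np.array([-.6,-16,49])))
f=lambda im,x,y,a,b,k:cv2.resize(im[y:y+b,x:x+a],None,fx=k,fy=k,interpolation=cv2.INTER_CUBIC)
A=f(s["image"],180,120,130,150,3);B=f(t["image"],170,120,130,150,3)
cv2.imwrite("pics/p1.png",np.hstack([A,B])[:,:,::-1])
E
```

```text
5.3333 [-0.459  0.588  1.651  0.846  1.6   -0.822] [565.51336183  -8.00818971 264.33120931] [[-0.031, 0.998, -0.057], [0.501, 0.065, 0.863], [0.865, -0.002, -0.502]] [ 0.23449411  0.32600426 -1.70134969] 46.86502343153542
top: (np.float64(224.87553677173332), np.float64(176.28895381786978)) scene peg tip (np.float64(260.8900617134628), np.float64(204.6328577129035)) bowl mid s (np.float64(262.60341880353496), np.float64(148.56834593640866)) top (np.float64(218.58747171025067), np.float64(161.72761392527542))
```

View pics/p1.png

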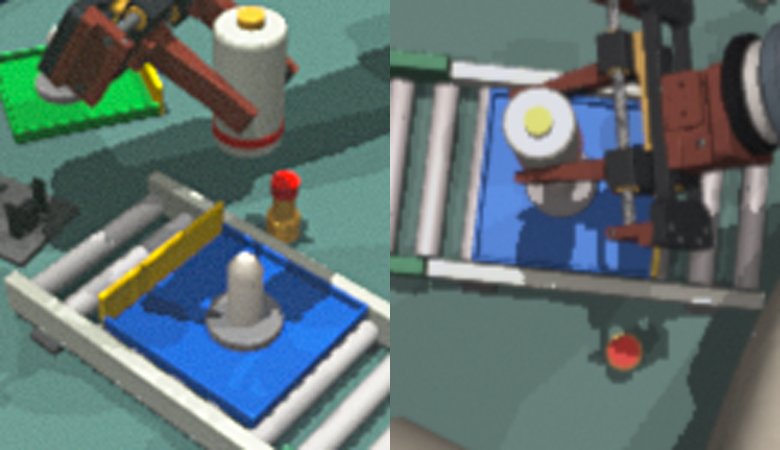

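The bowl hangs mouth down above the peg: closed-face centre is at scene px (263.4,128.3) and top px (220,160.7), and peg tip at scene (261.3,205.3). I'll triangulate both.

```bash
python3 - <<'E'
from h import *
s=grab("scene");t=grab("top")
def tri(a,b):
    A=[];B=[];os=[]
    for d,p in((s,a),(t,b)):
        o,r=ray(d,*p); r/=np.linalg.norm(r); P=np.eye(3)-np.outer(r,r); A.append(P);B.append(P@o); os.append((o,r))
    x=np.linalg.solve(sum(A),sum(B)); return x.round(1),[round(float(np.linalg.norm(P@x-b)),2) for P,b in zip(A,B)]
# face & plug masks
for n,d,box in(("s",s,(245,118,280,140)),("t",t,(205,145,235,178))):
    x0,y0,x1,y1=box; h=cv2.cvtColor(d["image"],cv2.COLOR_RGB2HSV)[y0:y1,x0:x1]
    k=cv2.inRange(h,(18,110,90),(40,255,255)); p=np.argwhere(k)[:,::-1]+[x0,y0]; print(n,"plug",len(p),p.mean(0),p.min(0),p.max(0))
    k=cv2.inRange(h,(0,0,170),(180,70,255)); p=np.argwhere(k)[:,::-1]+[x0,y0]; print(n,"face",len(p),p.mean(0),p.min(0),p.max(0))
print(tri((263.4,128.3),(220,160.7)), ctrl.get_obs()["ee_pos"])
E
```

```text
s plug 55 [263.01818182 124.74545455] [259 121] [267 128]
s face 213 [262.9342723  128.64319249] [251 121] [275 135]
t plug 42 [218.80952381 159.92857143] [216 157] [222 163]
t face 406 [218.28325123 158.40640394] [205 145] [230 171]
(array([565.5, -25.2, 315.4]), [1.95, 1.95]) [565.96705672  -7.84712693 266.33190396]
```

Call:
{"api": "servo_tool", "payload": {
  "increments": [
    [0.2,0.1,-2,0,0,0,-1],
    [0.2,0.1,-4.5,0,0,0,-1],
    [0.2,0.1,-7,0,0,0,-1],
    [0.2,0.1,-9.5,0,0,0,-1],
    [0.2,0.1,-10,0,0,0,-1],
    [0.2,0.1,-10,0,0,0,-1],
    [0.2,0.1,-10,0,0,0,-1]
  ]
}}

```text
t: 6.17
ee_pos: [568.2, -6.9, 166.7]
orientation: [-1.522, -1.627, -0.88]
ft_force: [-0.7, -0.8, -1.8]
width: 46.5
grasp_force: 29.9
```

```bash
python3 - <<'E'
from h import *
o=ctrl.get_obs(); print(o["ee_pos"],o["ft_force"])
s=grab("scene");t=grab("top"); w=grab("wrist")
f=lambda im,x,y,a,b,k:cv2.resize(im[y:y+b,x:x+a],None,fx=k,fy=k,interpolation=cv2.INTER_CUBIC)
A=f(s["image"],210,130,100,120,4)
cv2.imwrite("pics/p2.png",np.hstack([A,cv2.resize(w["image"],(400,480))[:, :]])[:,:,::-1])
E
```

```text
[568.24094316  -6.89037665 166.67181553] [-0.68557714 -0.77980151 -1.8057101 ]
```

View pics/p2.png

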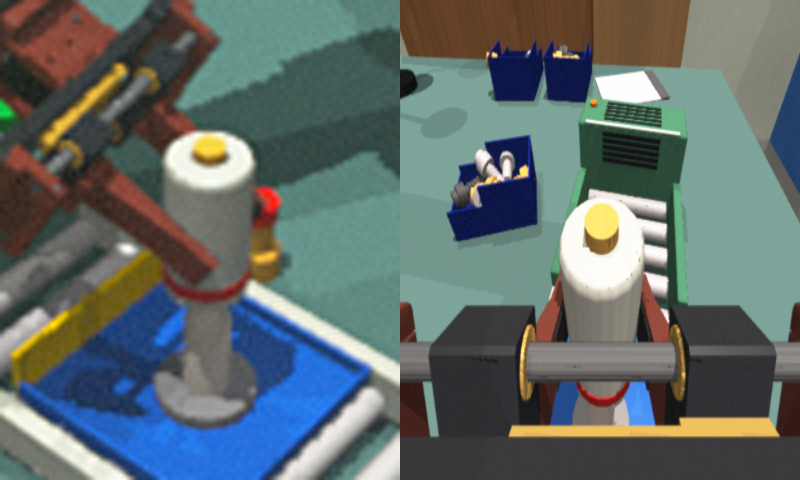

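The picture shows the bowl centred on the peg, both at crop column ~208. I'm lowering it gently.

Call:
{"api": "servo_tool", "payload": {
  "increments": [
    [0,0,-1,0,0,0,-1],
    [0,0,-2,0,0,0,-1],
    [0,0,-3,0,0,0,-1],
    [0,0,-4,0,0,0,-1],
    [0,0,-5,0,0,0,-1],
    [0,0,-6,0,0,0,-1],
    [0,0,-6.6,0,0,0,-1],
    [0,0,-6.6,0,0,0,-1],
    [0,0,-6.6,0,0,0,-1]
  ]
}}

```text
t: 7.07
ee_pos: [567.6, -6.7, 99.2]
orientation: [-1.522, -1.625, -0.879]
ft_force: [-0.2, 0.1, -2.0]
width: 46.8
grasp_force: 29.9
```

Call:
{"api": "servo_tool", "payload": {
  "increments": [
    [0,0,-0.15,0,0,0,-1],
    [0,0,-0.3,0,0,0,-1],
    [0,0,-0.4,0,0,0,-1],
    [0,0,-0.4,0,0,0,-1]
  ]
}}

```text
t: 7.4
ee_pos: [567.9, -6.8, 95.8]
orientation: [-1.522, -1.627, -0.88]
ft_force: [-0.2, 0.9, -2.1]
width: 46.5
grasp_force: 29.9
```

Call:
{"api": "servo_tool", "payload": {
  "increments": [
    [0,0,-0.1,0,0,0,-1],
    [0,0,-0.2,0,0,0,-1],
    [0,0,-0.2,0,0,0,-1]
  ]
}}

```text
t: 7.65
ee_pos: [567.8, -6.8, 93.6]
orientation: [-1.522, -1.627, -0.88]
ft_force: [0.4, 0.2, -1.7]
width: 46.8
grasp_force: 29.9
```

Call:
{"api": "servo_tool", "payload": {
  "increments": [
    [0,0,-0.1,0,0,0,-1],
    [0,0,-0.2,0,0,0,-1],
    [0,0,-0.2,0,0,0,-1]
  ]
}}

```text
t: 7.9
ee_pos: [567.7, -6.8, 91.5]
orientation: [-1.522, -1.626, -0.879]
ft_force: [0.0, 0.0, -1.5]
width: 46.8
grasp_force: 29.9
```

Call:
{"api": "servo_tool", "payload": {
  "increments": [
    [0,0,-0.1,0,0,0,-1],
    [0,0,-0.15,0,0,0,-1],
    [0,0,-0.15,0,0,0,-1]
  ]
}}

```text
t: 8.15
ee_pos: [567.7, -6.8, 90.1]
orientation: [-1.522, -1.626, -0.88]
ft_force: [-0.3, 0.2, -2.4]
width: 46.2
grasp_force: 29.9
```

Call:
{"api": "servo_tool", "payload": {
  "increments": [
    [0,0,-0.1,0,0,0,-1],
    [0,0,-0.15,0,0,0,-1],
    [0,0,-0.15,0,0,0,-1]
  ]
}}

```text
t: 8.4
ee_pos: [567.7, -6.8, 88.6]
orientation: [-1.522, -1.626, -0.879]
ft_force: [-0.2, 0.4, -1.8]
width: 46.4
grasp_force: 29.9
```

Call:
{"api": "servo_tool", "payload": {
  "increments": [
    [0,0,-0.1,0,0,0,-1],
    [0,0,-0.15,0,0,0,-1],
    [0,0,-0.15,0,0,0,-1]
  ]
}}

```text
t: 8.65
ee_pos: [567.7, -6.8, 87.0]
orientation: [-1.522, -1.626, -0.879]
ft_force: [-0.1, -0.5, -2.4]
width: 46.8
grasp_force: 29.9
```

Call:
{"api": "servo_tool", "payload": {
  "increments": [
    [0,0,-0.1,0,0,0,-1],
    [0,0,-0.15,0,0,0,-1],
    [0,0,-0.15,0,0,0,-1]
  ]
}}

```text
t: 8.9
ee_pos: [567.7, -6.8, 85.5]
orientation: [-1.522, -1.626, -0.879]
ft_force: [-1.1, 0.1, -2.3]
width: 46.5
grasp_force: 29.9
```

```bash
python3 - <<'E'
from h import *
s=grab("scene")
cv2.imwrite("pics/p3.png",cv2.resize(s["image"][170:250,210:310],None,fx=6,fy=6,interpolation=cv2.INTER_CUBIC)[:,:,::-1])
E
```

```text
(no output)
```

View pics/p3.png

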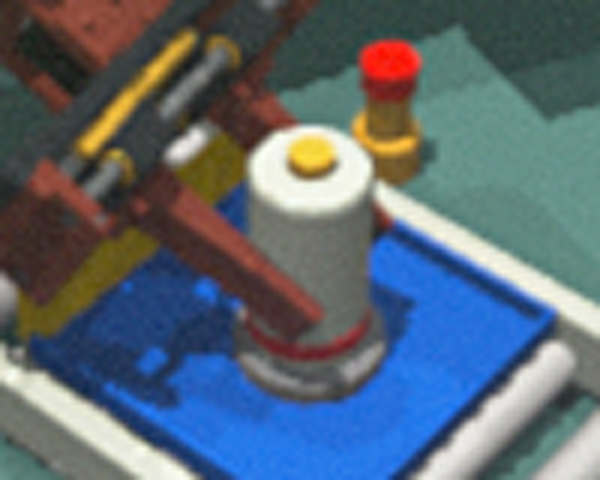

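Bowl is over the peg, its rim just above the collar (crop ~(310,370)). I'm continuing down in small steps.

Call:
{"api": "servo_tool", "payload": {
  "increments": [
    [0,0,-0.1,0,0,0,-1],
    [0,0,-0.2,0,0,0,-1],
    [0,0,-0.2,0,0,0,-1]
  ]
}}

```text
t: 9.2
ee_pos: [567.9, -6.6, 84.8]
orientation: [-1.521, -1.625, -0.881]
ft_force: [-0.9, -0.5, 5.2]
width: 46.8
grasp_force: 29.9
```

Call:
{"api": "servo_tool", "payload": {
  "increments": [
    [0,0,-0.1,0,0,0,-1],
    [0,0,-0.15,0,0,0,-1],
    [0,0,-0.15,0,0,0,-1]
  ]
}}

```text
t: 9.45
ee_pos: [568.0, -6.4, 84.7]
orientation: [-1.519, -1.624, -0.883]
ft_force: [-1.9, -1.4, 12.9]
width: 46.5
grasp_force: 29.9
```

Rim contact at z≈85. I'll relieve the load, release, and withdraw along the tool axis.

Call:
{"api": "servo_tool", "payload": {
  "increments": [
    [0,0,0.2,0,0,0,-1],
    [0,0,0.2,0,0,0,-1],
    [0,0,0.2,0,0,0,0.2],
    [0,0,0.2,0,0,0,0.6],
    [0,0,0.2,0,0,0,1],
    [0,0,0.2,0,0,0,1],
    [0,0,0.2,0,0,0,1],
    [0,0,0.2,0,0,0,1],
    [0,0,0.2,0,0,0,1],
    [0,0,0.2,0,0,0,1]
  ]
}}

```text
t: 10.28
ee_pos: [567.8, -6.8, 84.1]
orientation: [-1.522, -1.626, -0.88]
ft_force: [0.1, 0.1, 0.7]
width: 87.2
grasp_force: 0.0
```

Call:
{"api": "servo_tool", "payload": {
  "increments": [
    [0.1,-1.7,1,0,0,0,1],
    [0.3,-4.3,2.5,0,0,0,1],
    [0.5,-7.8,4.5,0,0,0,1],
    [0.7,-11,6.4,0,0,0,1],
    [0.7,-14,9,0,0,0,1],
    [0,-16,11,-6,-0.4,0,0],
    [-1,-16,12,-13,-0.8,0,-1],
    [-1.5,-16,12,-20,-1.3,0,-1],
    [-1.5,-16,12,-27,-1.8,0,-1],
    [-1.5,-16,12,-34,-2.2,0,-1],
    [-1.5,-16,12,-41,-2.7,0,-1],
    [-1.5,-16,12,-48,-3.1,0,-1],
    [-1.5,-16,12,-55,-3.6,0,-1],
    [-1.5,-16,12,-59.9,-3.9,0,-1],
    [-1.5,-16,12,-59.9,-3.9,0,-1],
    [-1.5,-16,12,-59.9,-3.9,0,-1]
  ]
}}

```text
t: 11.62
ee_pos: [552.7, -165.4, 204.5]
orientation: [-2.143, -2.295, -0.001]
ft_force: [0.4, 0.5, 0.7]
width: 17.9
grasp_force: 0.0
```

```bash
python3 - <<'E'
from h import *
o=ctrl.get_obs(); print(o["t"],o["qpos"].round(3),o["ee_pos"],R.from_rotvec(o["orientation"]).as_matrix().round(3).tolist(),o["width"])
s=grab("scene");t=grab("top")
f=lambda im,x,y,a,b,k:cv2.resize(im[y:y+b,x:x+a],None,fx=k,fy=k,interpolation=cv2.INTER_CUBIC)
cv2.imwrite("pics/p4.png",np.hstack([f(s["image"],180,130,130,140,3),f(t["image"],180,110,130,140,3)])[:,:,::-1])
print(proj(s,(567.3,-23.6,139)),proj(s,(557.3,-113,71)))
E
```

```text
11.6167 [-0.312  0.375  1.753  0.002  1.014 -0.382] [ 552.69178448 -165.42828158  204.45120794] [[-0.069, 0.998, -0.0], [0.998, 0.069, 0.002], [0.002, -0.0, -1.0]] 17.859128425706952
(np.float64(261.06793109376923), np.float64(196.64114265269924)) (np.float64(232.79682867361112), np.float64(200.60658497777467))
```

View pics/p4.png

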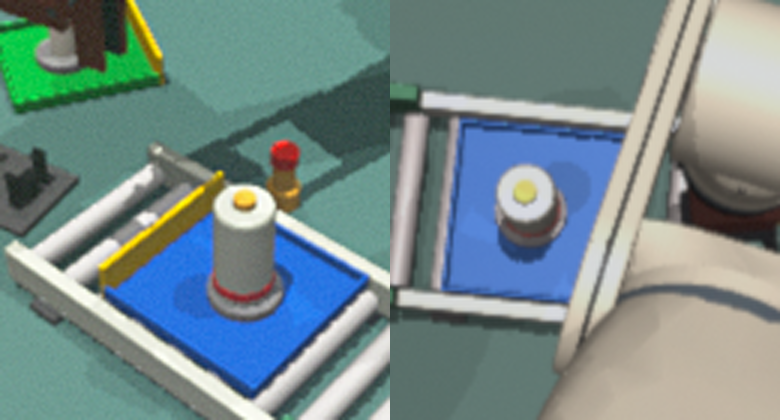

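Bowl stands seated on the collar (scene crop (244,290)) and the tray hasn't moved. I'm going down behind the push plate.

Call:
{"api": "servo_tool", "payload": {
  "increments": [
    [0,0,-3,0,0,-5,-1],
    [0,0,-6,0,0,-10,-1],
    [0,0,-9,0,0,-10,-1],
    [0,0,-12,0,0,-10,-1],
    [0,0,-14,0,0,-10,-1],
    [0,0,-15.2,0,0,-10,-1],
    [0,0,-15.2,0,0,-10,-1],
    [0.1,1,-15.2,0,0,-10,-1],
    [0.2,2,-15.2,0,0,-10,-1],
    [0.25,2.5,-15.2,0,0,-10,-1],
    [0.3,3,-15.2,0,0,-10,-1],
    [0.35,3.4,-15.2,0,0,-10,-1],
    [0.4,3.8,-15.2,0,0,-10,-1],
    [0.45,4.2,-15.2,0,0,-10,-1],
    [0.5,4.6,-15.2,0,0,-10,-1],
    [0.55,5,-15.2,0,0,-10,-1],
    [0.6,5.4,-15.2,0,0,-10,-1],
    [0.65,5.8,-15.2,0,0,-10,-1],
    [0.7,6.3,-15.2,0,0,-10,-1],
    [0.75,6.8,-15.2,0,0,-10,-1]
  ]
}}

```text
t: 13.38
ee_pos: [560.5, -98.5, 52.2]
orientation: [2.338, 2.097, -0.001]
ft_force: [-0.5, -2.6, 1.0]
width: 0.4
grasp_force: 0.9
```

Call:
{"api": "servo_tool", "payload": {
  "increments": [
    [0.05,0.5,0,0,0,0,-1],
    [0.11,1,0,0,0,0,-1],
    [0.18,1.6,0,0,0,0,-1],
    [0.24,2.2,0,0,0,0,-1],
    [0.31,2.8,0,0,0,0,-1],
    [0.37,3.4,0,0,0,0,-1],
    [0.44,4,0,0,0,0,-1],
    [0.51,4.6,0,0,0,0,-1],
    [0.57,5.2,0,0,0,0,-1],
    [0.64,5.8,0,0,0,0,-1],
    [0.7,6.4,0,0,0,0,-1],
    [0.77,7,0,0,0,0,-1],
    [0.84,7.6,0,0,0,0,-1],
    [0.9,8.2,0,0,0,0,-1],
    [0.97,8.8,0,0,0,0,-1],
    [1.03,9.4,0,0,0,0,-1],
    [1.1,10,0,0,0,0,-1],
    [1.17,10.6,0,0,0,0,-1],
    [1.23,11.2,0,0,0,0,-1],
    [1.28,11.6,0,0,0,0,-1]
  ]
}}

```text
t: 15.05
ee_pos: [573.0, 18.0, 52.1]
orientation: [2.338, 2.098, -0.001]
ft_force: [0.6, -1.7, 0.5]
width: 0.4
grasp_force: 0.8
```

Call:
{"api": "servo_tool", "payload": {
  "increments": [
    [0.04,0.4,0,0,0,0,-1],
    [0.08,0.7,0,0,0,0,-1],
    [0.11,1,0,0,0,0,-1],
    [0.14,1.3,0,0,0,0,-1],
    [0.18,1.6,0,0,0,0,-1],
    [0.21,1.9,0,0,0,0,-1],
    [0.24,2.2,0,0,0,0,-1],
    [0.28,2.5,0,0,0,0,-1],
    [0.31,2.8,0,0,0,0,-1],
    [0.34,3.1,0,0,0,0,-1],
    [0.37,3.4,0,0,0,0,-1],
    [0.4,3.7,0,0,0,0,-1],
    [0.44,4.0,0,0,0,0,-1]
  ]
}}

```text
t: 16.13
ee_pos: [577.5, 57.5, 52.1]
orientation: [2.338, 2.098, -0.001]
ft_force: [0.0, -0.4, 0.7]
width: 0.2
grasp_force: 0.8
```

Slow approach to the stop.

Call:
{"api": "servo_tool", "payload": {
  "increments": [
    [0.02,0.2,0,0,0,0,-1],
    [0.04,0.4,0,0,0,0,-1],
    [0.07,0.6,0,0,0,0,-1],
    [0.09,0.8,0,0,0,0,-1],
    [0.11,1,0,0,0,0,-1],
    [0.13,1.2,0,0,0,0,-1],
    [0.15,1.4,0,0,0,0,-1],
    [0.18,1.6,0,0,0,0,-1],
    [0.2,1.8,0,0,0,0,-1],
    [0.22,2.0,0,0,0,0,-1],
    [0.22,2.0,0,0,0,0,-1]
  ]
}}

```text
t: 17.05
ee_pos: [579.7, 77.7, 52.2]
orientation: [2.338, 2.098, -0.001]
ft_force: [0.5, -0.2, 1.2]
width: 0.4
grasp_force: 0.0
```

Call:
{"api": "servo_tool", "payload": {
  "increments": [
    [0.02,0.2,0,0,0,0,-1],
    [0.04,0.4,0,0,0,0,-1],
    [0.06,0.5,0,0,0,0,-1],
    [0.06,0.5,0,0,0,0,-1]
  ]
}}

```text
t: 17.38
ee_pos: [580.1, 82.3, 52.2]
orientation: [2.338, 2.098, -0.002]
ft_force: [-1.2, -2.1, 0.4]
width: 0.4
grasp_force: 0.7
```

Call:
{"api": "servo_tool", "payload": {
  "increments": [
    [0.02,0.2,0,0,0,0,-1],
    [0.04,0.4,0,0,0,0,-1],
    [0.06,0.5,0,0,0,0,-1],
    [0.06,0.5,0,0,0,0,-1]
  ]
}}

```text
t: 17.72
ee_pos: [579.4, 82.9, 52.2]
orientation: [2.335, 2.098, -0.011]
ft_force: [-3.8, -26.1, 7.8]
width: 0.9
grasp_force: 13.1
```

Call:
{"api": "servo_tool", "payload": {
  "increments": [
    [0.02,0.2,0,0,0,0,-1],
    [0.04,0.4,0,0,0,0,-1],
    [0.06,0.5,0,0,0,0,-1],
    [0.06,0.5,0,0,0,0,-1]
  ]
}}

```text
t: 18.05
ee_pos: [579.4, 83.1, 52.2]
orientation: [2.331, 2.097, -0.02]
ft_force: [-4.4, -52.0, 11.9]
width: 0.2
grasp_force: 26.2
```

Firm stop at y≈83. I'll back off gently, rise and look.

Call:
{"api": "servo_tool", "payload": {
  "increments": [
    [-0.05,-0.5,0,0,0,0,-1],
    [-0.1,-1,0,0,0,0,-1],
    [-0.2,-2,0,0,0,0,-1],
    [-0.4,-4,0,0,0,0,-1],
    [-0.7,-7,2,0,0,0,-1],
    [-1,-10,5,0,0,0,-1],
    [-1.3,-13,9,0,0,0,-1],
    [-1.5,-16,13,0,0,0,-1],
    [-1.8,-19,15,0,0,0,-1],
    [-2,-22,15,0,0,0,-1],
    [-2,-25,15,0,0,0,-1],
    [-2,-25,15,0,0,0,-1]
  ]
}}

```text
t: 19.05
ee_pos: [562.2, -162.2, 203.7]
orientation: [2.339, 2.091, 0.001]
ft_force: [0.7, -0.7, 0.2]
width: 0.6
grasp_force: 0.0
```

```bash
python3 - <<'E'
from h import *
s=grab("scene");t=grab("top")
f=lambda im,x,y,a,b,k:cv2.resize(im[y:y+b,x:x+a],None,fx=k,fy=k,interpolation=cv2.INTER_CUBIC)
cv2.imwrite("pics/p5.png",np.hstack([f(s["image"],250,180,190,180,2.1),f(t["image"],70,110,190,180,2.1)])[:,:,::-1])
o=ctrl.get_obs();print(o["ee_pos"],o["ft_force"])
E
```

```text
[ 561.29444085 -158.33229911  202.12029124] [-0.08912297 -0.01195     0.06168289]
```

View pics/p5.png

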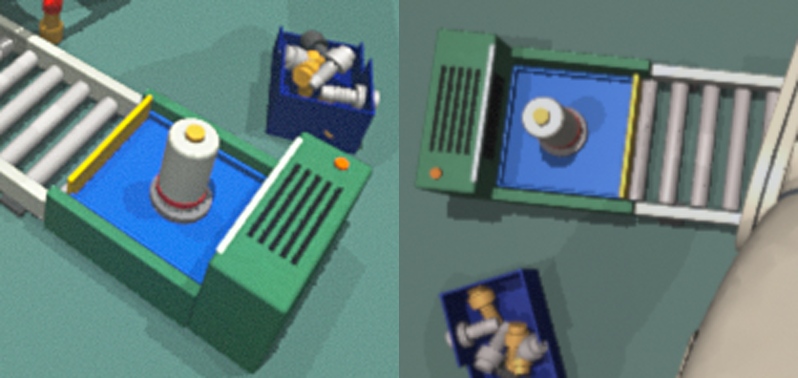

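The tray is in the bay against the housing with the bowl on its peg. A quick check for rebound:

```bash
python3 - <<'E'
from h import *
for i in range(2):
    d=grab("top"); h=cv2.cvtColor(d["image"],cv2.COLOR_RGB2HSV)[130:215,170:195]
    p=(np.argwhere(cv2.inRange(h,(20,120,100),(35,255,255)))[:,::-1]+[170,130]).astype(np.float32)
    r=cv2.minAreaRect(p); print(r,onz(d,*r[0],71))
# rail end (near) -> housing face 460mm along
e=onz(d,297.4,186.9,44); u=np.array([.110,.994]); hf=e[:2]+460*u; print("rail end",e,"housing face",hf,"expected plate top centre",hf-157*u)
E
```

```text
((179.6230926513672, 174.01539611816406), (2.4806947708129883, 58.42036056518555), 7.125016689300537) [580.89286836  93.26231407  71.        ]
((179.6230926513672, 174.01539611816406), (2.4806947708129883, 58.42036056518555), 7.125016689300537) [580.89286836  93.26231407  71.        ]
rail end [ 548.58546652 -206.58168304   44.        ] housing face [599.18546652 250.65831696] expected plate top centre [581.91546652  94.60031696]
```

Position is consistent with home. I'll do one gentle touch to rule out a small rebound.

Call:
{"api": "servo_tool", "payload": {
  "increments": [
    [0.4,4,-5,0,0,0,-1],
    [0.8,8,-10,0,0,0,-1],
    [1.2,12,-15,0,0,0,-1],
    [1.5,16,-15,0,0,0,-1],
    [1.8,19,-15,0,0,0,-1],
    [1.9,22,-15,0,0,0,-1],
    [1.95,23,-15,0,0,0,-1],
    [2,23.5,-15,0,0,0,-1],
    [2,23.8,-15,0,0,0,-1],
    [2,23.8,-15,0,0,0,-1]
  ]
}}

```text
t: 20.08
ee_pos: [580.6, 81.4, 51.7]
orientation: [-2.336, -2.1, 0.003]
ft_force: [0.1, 0.6, 0.5]
width: 0.7
grasp_force: 0.0
```

Call:
{"api": "servo_tool", "payload": {
  "increments": [
    [0,0.1,0,0,0,0,-1],
    [0,0.2,0,0,0,0,-1],
    [0,0.2,0,0,0,0,-1],
    [0,0.2,0,0,0,0,-1]
  ]
}}

```text
t: 20.42
ee_pos: [581.9, 81.5, 52.7]
orientation: [2.339, 2.096, 0.0]
ft_force: [-0.2, 0.1, 0.2]
width: 0.6
grasp_force: 0.0
```

Call:
{"api": "servo_tool", "payload": {
  "increments": [
    [0,0.1,0,0,0,0,-1],
    [0,0.1,0,0,0,0,-1],
    [0,0.2,0,0,0,0,-1],
    [0,0.2,0,0,0,0,-1],
    [0,0.2,0,0,0,0,-1]
  ]
}}

```text
t: 20.83
ee_pos: [581.8, 82.5, 52.5]
orientation: [2.337, 2.097, -0.002]
ft_force: [0.2, -9.9, 3.1]
width: 0.7
grasp_force: 5.1
```

No rebound: firm contact at the same place. I'm withdrawing and handing in.

Call:
{"api": "servo_tool", "payload": {
  "increments": [
    [0,-0.1,0,0,0,0,-1],
    [0,-0.2,0,0,0,0,-1],
    [0,-0.4,0,0,0,0,-1],
    [0,-0.8,0,0,0,0,-1],
    [-0.2,-2,0,0,0,0,-1],
    [-0.5,-5,1,0,0,0,-1],
    [-0.8,-8,4,0,0,0,-1],
    [-1,-11,7,0,0,0,-1],
    [-1,-13,10,0,0,0,-1],
    [-1,-13,10,0,0,0,-1],
    [-1,-13,10,0,0,0,-1]
  ]
}}

```text
t: 21.75
ee_pos: [572.4, -47.6, 154.0]
orientation: [2.339, 2.093, 0.003]
ft_force: [-0.2, 0.5, -1.2]
width: 0.5
grasp_force: 0.0
```

```bash
python3 - <<'E'
from h import *
d=grab("top"); h=cv2.cvtColor(d["image"],cv2.COLOR_RGB2HSV)[130:215,170:195]
p=(np.argwhere(cv2.inRange(h,(20,120,100),(35,255,255)))[:,::-1]+[170,130]).astype(np.float32)
r=cv2.minAreaRect(p); print(onz(d,*r[0],71)); print(ctrl.close_job())
E
```

```text
[1050.97005477  571.97841211   71.        ]
the job is handed in; nothing more can be done
None
```

The job is handed in at about 22 s: the bowl is mouth down on the peg, the tray is pushed firmly against the dryer, and no other part was touched. My last camera check of the tray failed, so its final position rests on the firm contact felt just before I withdrew.

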